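# Index the bolt fixture by one hole and clamp it

## Robot

A 6-joint arm with a two-finger parallel gripper is mounted at the origin on a cart in front of the work surface, level with it; the furniture and walls round the work are solid. World frame = base frame: x ahead of the robot, y to its left, z up, the work surface at z = 0. Lengths are in mm, angles in rad, forces in N, time in s.
With the tool pointing down it reaches from about 400 to 925 mm from the base axis. Payload 12.5 kg.
Tool frame: the origin (TCP) lies midway between the tips of the shut fingers; the grasp point (between the pads) lies 19 mm behind it (manip.pinch_z is the distance from the TCP to the grasp point, in mm); z points along the fingers, y is the line along which they close (so a half turn about z gives the same grasp; the last joint's range is limited). The gripper opens to 95 mm and grips with 3 to 60 N. Pads are 20 mm wide; open, the fingers measure 119 mm over their backs; the gripper's body (75 mm by 180 mm) begins 59 mm behind the grasp point.
Start: joints at [-1.381, 0.491, 1.559, -0, 1.092, -0.106], TCP at [182.214, -597.867, 214.661] pointing down, gripper open.
Joint ranges: [-3.1, 3.1], [-0.84, 2.19], [0.05, 2.79], [-1.13, 4.28], [0.06, 2.93], [-2.69, 2.69]. Speed limits (rad/s): [2.22, 2.22, 2.79, 3.14, 3.14, 3.14].

## Interface

Orientations are given as [roll, pitch, yaw] about the fixed x, y, z axes, in that order (R = Rz(yaw) Ry(pitch) Rx(roll)).
In Python, from plant import manip gives the robot as it stands.
- The arm moves only by the tool apply_moves, never from a script. Its argument "targets" is a list of rows, each an object with "linear": the shift along the world's x, y, z in mm, a list of three; "angular": the turn, a rotation vector about the world's x, y, z in degrees, a list of three. A call has 1 to 5 rows; each row is the pose to reach, as a shift and turn from the pose commanded when the call began; what a row does not reach only later rows make up. A row lasts 1/8 s, in which the tool goes at most 62.5 mm and 10.7 degrees, less where a joint would pass 70% of its speed; a pose out of reach is approached as far as the arm can. A call with a gripper value outside its range is refused whole. "jaw" is the gripper command: -1 is shut, 1 is fully open, values between are in proportion, set as the call begins (left out, the last holds). The fingers move at their own pace and stop on an object; "newtons" is the grip in N (left out, the last holds). Time passes only in rows, so rows that repeat a pose let the fingers close. It gives the time, the measured TCP pose, the force, the opening and the grip force at its end, in the units of the state.
- manip.sense(): the state, without advancing time (a new reading comes with each control period).
- manip.get_image(name): name is "scene" or "top" or "wrist"; returns a dict with "image" (420x560x3 uint8, red, green, blue), "vfov" (degrees; the focal length in pixels is half the picture's height over the tangent of half this angle, whatever the lens; pixels are square), "cx", "cy" (the principal point, pixels), "R" (3x3) and "t" (3): a world point X has camera coordinates R X + t; the wrist camera has in their place "T_tool_cam" (4x4, takes a point from camera to tool coordinates, whose origin is the TCP and whose axes are the flange's). Camera axes: x right, y down, z forward; pixel columns grow to the right and rows downward; lengths in mm; the calibration is good to about 2 mm. The wrist camera is an equidistant fisheye: a pixel r from the principal point sees the ray r / f radians off the axis. A picture is of the moment at which its call begins: read the wrist's pose just before it. There is no depth.
- manip.finish_job(): hands the job in; it is judged then, once.
The state is a dict: "t": time; "qpos": joint angles; "dq": joint speeds; "joint_torque": joint torques, N m; "ee_pos": TCP position; "ee_rot": TCP orientation; "force": force on the tool from outside, world axes, zero at the start; "moment": the same for the moment, N m; "width": finger opening in mm; "gripper_force": force on a finger pad.
Only numpy, scipy, OpenCV 4.12 (cv2) and the standard library are available. Lean on these libraries where they do the work, as an engineer would, in place of code of your own. Each camera call takes 0.05 s, during which the arm holds its last target. There are 200 camera calls.

## Task

The bolt standing in the small rotary indexing table is to be presented at its next flat. With the fingertips, press the spring plunger on the table's arm down, keep it down while you turn the table counter-clockwise (seen from above) to the next hole, and let the plunger spring up into it; then press the clamp button beside the table fully down and move clear. Pick nothing up: leave the bolt standing in its nest and the other things on the bench where they are.

Things in the scene. Friction and masses are not known exactly. Their poses are not given: they have to be found in the camera images.
- index_table (a joint): Turn of the aluminium table about its upright axis, rad: 0 at the start, growing counter-clockwise seen from above; the next hole counter-clockwise is at 1.047 (60 degrees). About 0.025 of play either way when pinned. Blocked by the pin while the plunger is up; turns lightly (0.03 N m of friction) once it is down, and stays where it is left.
- plunger (a joint): Travel of the spring plunger, m: 0 up (its pin, an 8 mm bar, sits in a hole) to 0.011 at a hard stop. Pin clear of the plate from 0.008. Spring force 3.5 N at the top, 6.3 N at the bottom. Released between holes it stays 0.007 to 0.008 down under the plate; over a hole, within about 2.5 mm (0.04 rad), it springs up and centres the table.
- clamp (a joint): Travel of the clamp button, m: 0 up, 0.008 fully down. Straight down, stiff (about 3 N), no spring: stays where it is left. Starts 0 to 0.001 down.
- plunger_top (a point): Centre of the top face of the plunger's black ribbed button, 26 mm (radially) by 46 mm (across), at the end of the dark steel arm that sticks out of the table; 86 mm from the table's axis, 66 mm above the bench when up. Moves with plunger and table. x points radially outward, y along counter-clockwise travel, z up.
- plunger_seat (a point): Centre of the arm's end at its top face, under the button, 46 mm above the bench; axes as the button's. Two upright cheeks of the arm, 8 mm thick with 64 mm clear between them, stand either side of the button along y and rise 12 mm above the raised button; a fingertip on the button may push the leading one. The arm's corners reach 110 mm from the axis.
- table_axis (a point): Point on the table's axis at the height of its top face, 46 mm above the bench. The table disc is 96 mm across; the fixed steel index plate below it, 132 mm across, has six holes (open notches in its rim, 11 mm wide, 60 degrees apart); the round grey base, fixed to the bench, is 150 mm across. Axes: z up, x from the clamp button towards the table axis.
- clamp_top (a point): Centre of the top of the clamp button, a black mushroom button 29 mm across on an upright aluminium housing, standing on a tab of the base 92 mm from the table's axis; top 56 mm above the bench when up, 48 mm when fully down. z up. Beware of the tall control cabinet behind the fixture: its nearest corner is at about x 0.55, y 0.07, so swing the arm round closer in than that.
- bolt_mid (a point): Half-way up the loose hex bolt (19 x 22 x 42 mm), which stands on its head in a collar at the centre of the table and turns with it; its top is 88 mm above the bench. Leave standing. z is the bolt's axis.
- sleeve: Bystander: loose steel sleeve, 25 mm across, 78 mm tall, standing near the base. Origin at the centre of its underside.
- terminals: Bystander: loose group of rail terminals, 31 x 48 x 40 mm. Origin at the centre of its underside.
- glue: Bystander: loose glue bottle, 30 mm across, 90 mm tall. Origin at the centre of its underside.
- tape: Bystander: loose roll of black tape, 62 mm across, 19 mm tall. Origin at the centre of its underside.
- cutters: Bystander: loose side cutters with red handles, 62 x 127 x 14 mm. Origin at the centre of its underside.

How it is judged (in metres and radians):
On the way, in this order (a step that is already met when the one before it is completed fails the run):
1. the plunger is pressed down, clear of the plate (value of joint plunger above 0.0075 m), for 0.1 s.
2. the table is at the next hole counter-clockwise and the plunger has sprung up into it, the clamp button still up (value of joint index_table between 1 and 1.095 rad and value of joint plunger below 0.0025 m and value of joint clamp below 0.004 m), for 0.2 s.
3. the clamp button is fully down (value of joint clamp above 0.0065 m), for 0.1 s.
At the end, for the whole second after the job is handed in: the table rests one hole (1.047 rad, within 0.047) counter-clockwise of its start with the plunger up in the hole (within 2.5 mm of fully up), the clamp button is down (at least 6.5 of its 8 mm), and the bolt stands in its nest (within 6 mm of the axis and 0.1 rad of upright) (value of joint index_table between 1 and 1.095 rad and value of joint plunger below 0.0025 m and value of joint clamp above 0.0065 m and velocity of joint index_table between -0.05 and 0.05 rad/s and horizontal distance between bolt_mid and table_axis below 0.006 m and angle between bolt_mid's own z axis and vertical below 0.1 rad); the robot touches nothing.
It fails at once if the table is turned the wrong way or on past the next hole (value of joint index_table below -0.25 rad or value of joint index_table above 1.5 rad).
It fails at once if the clamp button is pressed before the plunger is in the next hole (value of joint clamp above 0.004 m and not (value of joint index_table between 0.98 and 1.115 rad and value of joint plunger below 0.005 m)).
It fails at once if the bolt is lifted or tipped (height (world z) of bolt_mid above 0.075 m or angle between bolt_mid's own z axis and vertical above 0.3 rad).
It fails at once if a bystander is moved or lifted by more than 20 mm (distance of any of sleeve, terminals, glue, tape, cutters from where it was at the start of the episode above 0.02 m).
It also fails if it takes over 48 s, if anything falls off the work surface, if the arm or the gripper's body presses on something with over 40 N, if the wrist force passes 120 N, or if a joint passes its speed limit or range.

## Working session

There is one attempt and no reset: what is moved stays moved. The work goes in short steps, Python scripts to look and compute and a tool call to move; the robot and the scene stay as the last step left them, time stands still between calls to the robot, and variables do not carry over. Pictures are saved under pics/ and viewed, at most 10 in all, crops included, and the job is handed in when it is done.

Besides the shell and the picture viewer there is one more tool, called after "Request:" as name(argument=value, ...) on one line, values as JSON. apply_moves: Moves the arm, as the interface text tells. Its arguments: {"type":"object","properties":{"targets":{"type":"array","items":{"type":"object","properties":{"linear":{"type":"array","items":{"type":"number"}},"angular":{"type":"array","items":{"type":"number"}}}}},"jaw":{"type":"number"},"newtons":{"type":"number"}},"required":["targets"]}

```bash
mkdir -p pics; cat > h.py <<'E'
import numpy as np, cv2
from plant import manip
def snap(n,f):
    s=manip.sense(); d=manip.get_image(n); cv2.imwrite(f'pics/{f}.png',d['image'][:,:,::-1]); 
    np.save(f'pics/{f}.npy',{**{k:v for k,v in d.items()},'s':s},allow_pickle=True); return d
def ray(d,u,v):
    f=210/np.tan(np.radians(d['vfov'])/2)
    R=np.array(d['R']);t=np.array(d['t'])
    c=-R.T@t; r=R.T@np.array([(u-d['cx'])/f,(v-d['cy'])/f,1]); return c,r
def atz(d,u,v,z):
    c,r=ray(d,u,v); return c+r*(z-c[2])/r[2]
def proj(d,X):
    f=210/np.tan(np.radians(d['vfov'])/2)
    p=np.array(d['R'])@X+np.array(d['t']); return p[0]/p[2]*f+d['cx'],p[1]/p[2]*f+d['cy']
E
python3 - <<'E'
from h import *
a=snap('top','top');b=snap('scene','scene')
for d in(a,b):print(d['vfov'],-np.array(d['R']).T@np.array(d['t']))
print(manip.sense())
E
```

```text
43.57472159785727 [ 425.26417111   79.03067526 1198.3093864 ]
45.14466147023964 [ 17.28908869 485.60121711 678.09242345]
{'t': 0.1, 'qpos': array([-1.38063968e+00,  4.91472483e-01,  1.55941584e+00,  9.17212813e-06,
        1.09169894e+00, -1.05602021e-01]), 'dq': array([ 0.00060348, -0.00030598, -0.00267948,  0.00026101, -0.00208779,
       -0.00057268]), 'joint_torque': array([ 4.88403064e-03, -6.13623476e+01, -2.58605325e+01,  6.94628572e-02,
        4.70500742e-02, -3.74121350e-05]), 'ee_pos': array([ 182.14529842, -597.63094393,  214.12742252]), 'ee_rot': array([-3.14060445e+00, -1.12926733e-04,  2.95754380e-01]), 'force': array([-0.68686928,  0.37149361, -0.05303831]), 'moment': array([ 0.02511007,  0.00809127, -0.01685391]), 'gripper_force': 0.0, 'width': 94.74406333685722}
```

View pics/top.png

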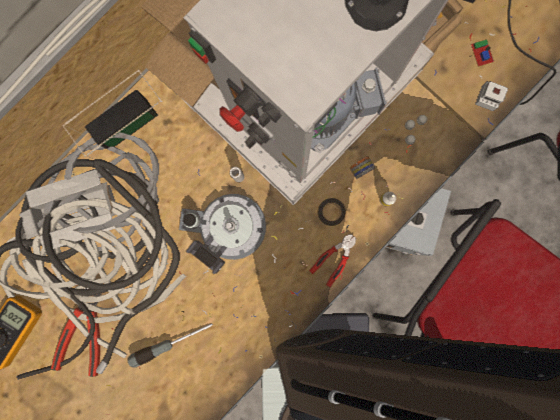

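View pics/scene.png

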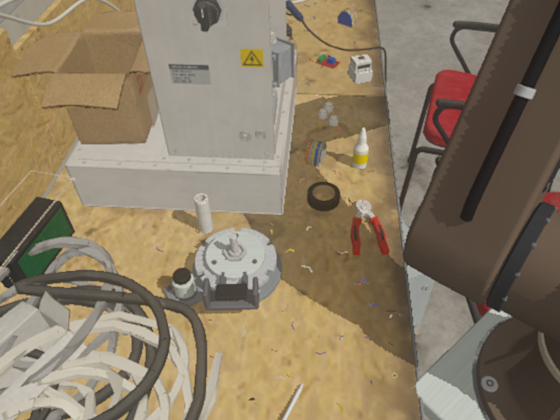

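The top view shows the table at about (230,226), the clamp at (190,219), the plunger arm at (206,256) and the sleeve at (236,173). I'll enlarge that area.

```bash
python3 - <<'E'
from h import *
im=cv2.imread('pics/top.png')[160:290,160:290]
cv2.imwrite('pics/crop1.png',cv2.resize(im,(598,598),interpolation=cv2.INTER_CUBIC))
d=np.load('pics/top.npy',allow_pickle=True).item()
for n,u,v,z in [('axis',232,226,46),('plung',206,257,66),('clamp',190,219,56),('sleeve',237,173,78)]:print(n,atz(d,u,v,z))
E
```

```text
axis [466.56475258 213.05981226  46.        ]
plung [400.51725602 268.04717433  66.        ]
clamp [483.81229448 303.38727092  56.        ]
sleeve [579.03105665 196.43237786  78.        ]
```

View pics/crop1.png

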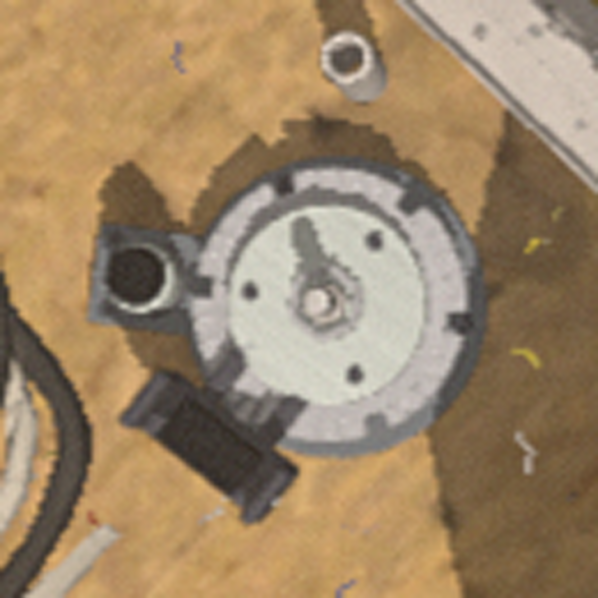

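The crop gives the disc centre at (231,226.5) px, the button at (206,257) and the clamp at (189.6,220). That puts the axis near (466,215) and the button near (400,268), an angle of about 141°. I'll swing in at a radius of about 440 mm with the fingers shut.

Request:
apply_moves(targets=[{"linear": [24,0,0]},{"linear": [45,58,0]},{"linear": [66,116,0]},{"linear": [88,175,0]},{"linear": [120,228,0]}], jaw=-1, newtons=20)

```text
$.targets[0]: bad value
```

Request:
apply_moves(targets=[{"linear": [35,50,0]},{"linear": [65,100,0]},{"linear": [90,155,0]},{"linear": [110,210,0]},{"linear": [125,270,0]}])

```text
$.targets[0]: bad value
```

Request:
apply_moves(targets=[{"linear": [5,60,0]},{"linear": [5,120,0]},{"linear": [0,180,-10]},{"linear": [-10,240,-20]},{"linear": [-15,300,-30]}])

```text
$.targets[0]: bad value
```

Request:
apply_moves(targets=[{"linear": [24,0,0],"angular": [0,0,0]},{"linear": [45,58,0],"angular": [0,0,0]},{"linear": [66,116,0],"angular": [0,0,0]},{"linear": [88,175,0],"angular": [0,0,0]},{"linear": [120,228,0],"angular": [0,0,0]}], jaw=-1, newtons=20)

```text
t: 0.72
ee_pos: [302.3, -367.8, 214.6]
ee_rot: [-3.141, 0.0, 0.295]
force: [0.4, -0.7, -0.4]
width: 50.5
gripper_force: 0.0
```

Request:
apply_moves(targets=[{"linear": [35,50,0],"angular": [0,0,0]},{"linear": [65,100,0],"angular": [0,0,0]},{"linear": [90,155,0],"angular": [0,0,0]},{"linear": [110,210,0],"angular": [0,0,0]},{"linear": [125,270,0],"angular": [0,0,0]}])

```text
t: 1.35
ee_pos: [427.7, -98.1, 214.6]
ee_rot: [3.141, -0.0, 0.295]
force: [1.3, 0.3, 0.0]
width: 2.2
gripper_force: 0.0
```

Request:
apply_moves(targets=[{"linear": [5,60,0],"angular": [0,0,0]},{"linear": [5,120,0],"angular": [0,0,0]},{"linear": [0,180,-10],"angular": [0,0,0]},{"linear": [-15,240,-20],"angular": [0,0,0]},{"linear": [-25,300,-30],"angular": [0,0,0]}])

```text
t: 1.98
ee_pos: [401.4, 202.0, 184.4]
ee_rot: [3.141, -0.0, 0.296]
force: [1.0, -0.3, 0.3]
width: 0.3
gripper_force: 0.0
```

Request:
apply_moves(targets=[{"linear": [0,45,-30],"angular": [0,0,0]},{"linear": [-1,66,-70],"angular": [0,0,0]},{"linear": [-1,66,-84],"angular": [0,0,0]},{"linear": [-1,66,-84],"angular": [0,0,0]}])

```text
t: 2.48
ee_pos: [401.0, 265.4, 100.3]
ee_rot: [3.141, 0.002, 0.296]
force: [-0.7, -0.8, -0.7]
width: 0.7
gripper_force: 0.0
```

```bash
python3 - <<'E'
from h import *
a=snap('scene','s2');w=snap('wrist','w2')
im=a['image'][:,:,::-1][190:330,150:310]
w_=w['image'][:,:,::-1]
s=cv2.resize(im,(480,420),interpolation=cv2.INTER_CUBIC)
cv2.imwrite('pics/pair.png',cv2.resize(np.hstack([s,w_]),(800,323)))
st=manip.sense()
print(w['vfov'],w['cx'],w['cy'],w['T_tool_cam'],st['ee_pos'])
d=np.load('pics/top.npy',allow_pickle=True).item()
for n,u,v,z in [('axis',230.9,226.5,46),('plung',206.1,257.2,66),('clamp',189.6,219.8,56)]:print(n,atz(d,u,v,z))
E
```

```text
65.70646984690485 278.2413816038785 213.71686386669475 [[-4.65728314e-04 -9.67569753e-01 -2.52603556e-01  7.09336650e+01]
 [ 9.99999891e-01 -4.40512098e-04 -1.56379751e-04  1.91413026e-02]
 [ 4.00333948e-05 -2.52603601e-01  9.67569852e-01 -1.69350507e+02]
 [ 0.00000000e+00  0.00000000e+00  0.00000000e+00  1.00000000e+00]] [401.79671075 265.46334232 101.60865421]
axis [465.52748367 215.5005347   46.        ]
plung [400.08277402 267.83827243  66.        ]
clamp [482.08718423 304.28702811  56.        ]
```

View pics/pair.png

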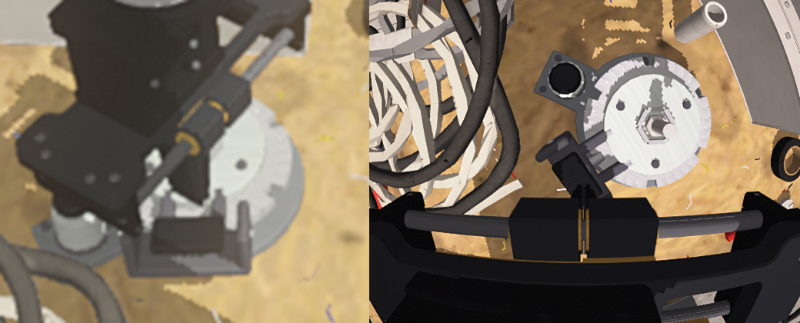

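The fingertips hang over the button in both views. In the scene view the button is at about (231,294) px. In the wrist view the disc centre is at about (369,168) and the clamp at about (257,101). I'll cross-check these numerically.

```bash
python3 - <<'E'
from h import *
from scipy.spatial.transform import Rotation as Ro
s=np.load('pics/s2.npy',allow_pickle=True).item();w=np.load('pics/w2.npy',allow_pickle=True).item()
print(atz(s,231,294,66), proj(s,np.array([400,268,66.])),proj(s,np.array([401.8,265.5,101.6])))
f=210/np.tan(np.radians(w['vfov'])/2);T=np.array(w['T_tool_cam']);st=w['s'];R=Ro.from_euler('xyz',st['ee_rot']).as_matrix()
def watz(u,v,z):
    p=np.array([u-w['cx'],v-w['cy']]);r=np.linalg.norm(p);th=r/f
    c=np.r_[p/r*np.sin(th),np.cos(th)]; d=R@T[:3,:3]@c; o=st['ee_pos']+R@T[:3,3]; return o+d*(z-o[2])/d[2]
print('axis',watz(369,168,46),'clamp',watz(257,101,56))
E
python3 -c "
import cv2;im=cv2.imread('pics/w2.png')[40:300,180:480];cv2.imwrite('pics/w2c.png',cv2.resize(im,(692,600),interpolation=2))"
```

```text
[395.65335022 275.70569956  66.        ] (np.float64(233.48635271392806), np.float64(289.24484165679564)) (np.float64(231.99182389773762), np.float64(272.83744424157527))
axis [464.12989221 217.03168261  46.        ] clamp [484.22597713 304.95864497  56.        ]
```

View pics/w2c.png

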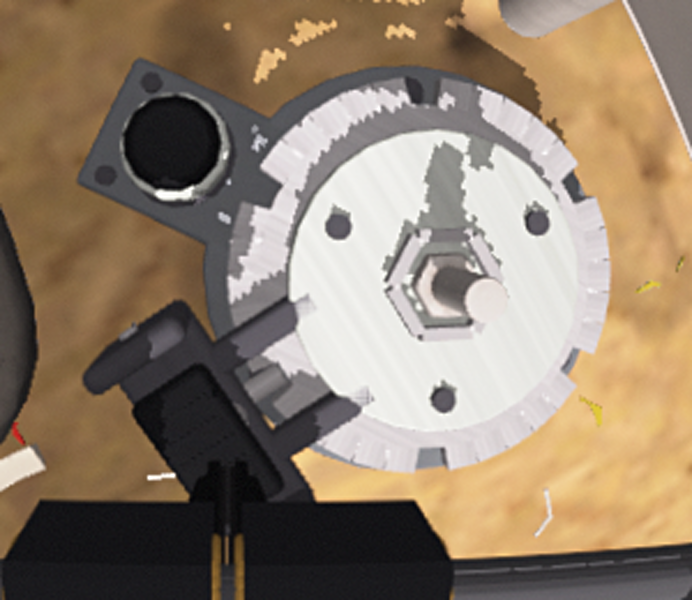

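Request:
apply_moves(targets=[{"linear": [-1,2,-15],"angular": [0,0,0]},{"linear": [-1,2,-28],"angular": [0,0,0]},{"linear": [-1,2,-36],"angular": [0,0,0]},{"linear": [-1,2,-38],"angular": [0,0,0]}])

```text
t: 3.08
ee_pos: [400.6, 267.9, 62.7]
ee_rot: [3.141, -0.0, 0.296]
force: [0.9, -1.0, 4.4]
width: 0.4
gripper_force: 1.9
```

Request:
apply_moves(targets=[{"linear": [-1,1,-3],"angular": [0,0,0]},{"linear": [-1,1,-6],"angular": [0,0,0]},{"linear": [-1,1,-8],"angular": [0,0,0]},{"linear": [-1,1,-8],"angular": [0,0,0]}])

```text
t: 3.58
ee_pos: [399.8, 269.4, 55.1]
ee_rot: [-3.141, -0.002, 0.296]
force: [2.0, -2.0, 7.1]
width: 0.3
gripper_force: 3.9
```

Request:
apply_moves(targets=[{"linear": [-4.4,-5.8,0],"angular": [0,0,0]},{"linear": [-8.2,-12.1,0],"angular": [0,0,0]},{"linear": [-11.5,-18.7,0],"angular": [0,0,0]},{"linear": [-14.2,-25.6,0],"angular": [0,0,0]},{"linear": [-16.3,-32.7,0],"angular": [0,0,0]}])

```text
t: 4.2
ee_pos: [383.1, 236.6, 55.1]
ee_rot: [-3.141, -0.001, 0.296]
force: [0.4, 1.0, 8.2]
width: 0.4
gripper_force: 4.4
```

Request:
apply_moves(targets=[{"linear": [-1.5,-7.2,0],"angular": [0,0,0]},{"linear": [-2.3,-14.5,0],"angular": [0,0,0]},{"linear": [-2.5,-21.9,0],"angular": [0,0,0]},{"linear": [-2.0,-29.2,0],"angular": [0,0,0]},{"linear": [-1.2,-35.1,0],"angular": [0,0,0]}])

```text
t: 4.82
ee_pos: [381.9, 201.4, 55.1]
ee_rot: [-3.141, -0.001, 0.296]
force: [0.2, 1.2, 10.2]
width: 0.4
gripper_force: 4.9
```

```bash
python3 - <<'E'
from h import *
w=snap('wrist','w3');print(manip.sense()['ee_pos'],manip.sense()['force'])
cv2.imwrite('pics/w3c.png',cv2.resize(w['image'][40:300,180:480,::-1],(692,600),interpolation=2))
E
```

```text
[381.92672892 201.00513794  55.03967682] [-0.03029884 -0.31150514 10.14744036]
```

View pics/w3c.png

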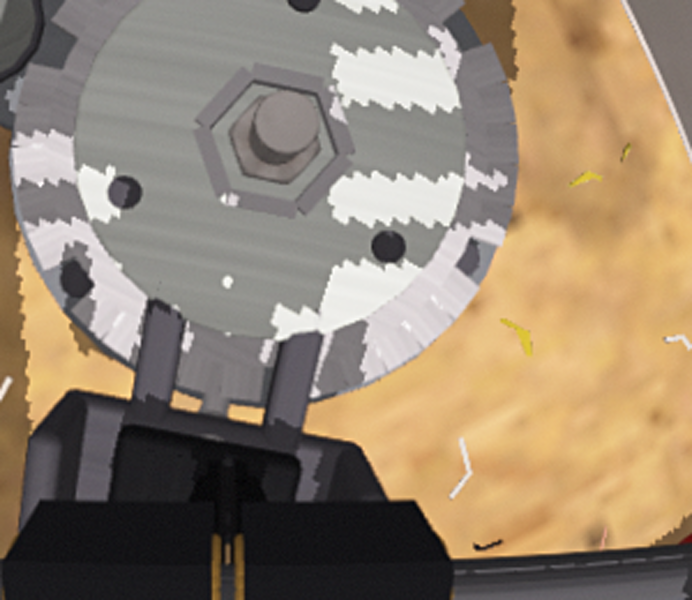

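The table has followed. In the new view the disc holes are at (124,191) and (388,247) in the crop, where before they were at (338,225), (538,220) and (443,400). I'll work out the turn from those holes.

```bash
cat >> h.py <<'E'
from scipy.spatial.transform import Rotation as Ro
def watz(w,u,v,z):
    f=210/np.tan(np.radians(w['vfov'])/2);T=np.array(w['T_tool_cam']);st=w['s'];R=Ro.from_euler('xyz',st['ee_rot']).as_matrix()
    p=np.array([u-w['cx'],v-w['cy']]);r=np.linalg.norm(p);th=r/f
    c=np.r_[p/r*np.sin(th),np.cos(th)]; d=R@T[:3,:3]@c; o=st['ee_pos']+R@T[:3,3]; return o+d*(z-o[2])/d[2]
E
python3 - <<'E'
from h import *
L=lambda n:np.load(f'pics/{n}.npy',allow_pickle=True).item()
P2=[watz(L('w2'),180+a/2.307,40+b/2.307,46)[:2] for a,b in[(338,225),(538,220),(443,400)]]
P3=[watz(L('w3'),180+a/2.307,40+b/2.307,46)[:2] for a,b in[(305,0),(124,191),(388,247)]]
c2=np.mean(P2,0);c3=np.mean(P3,0);print(c2,c3)
for P,c in((P2,c2),(P3,c3)):print([np.degrees(np.arctan2(*(p-c)[::-1]))%120 for p in P],[np.linalg.norm(p-c) for p in P])
E
```

```text
[468.70928399 216.21306607] [468.15397575 216.1712575 ]
[np.float64(80.50568784956116), np.float64(80.78463910648091), np.float64(80.239759149669)] [np.float64(37.225710161737005), np.float64(37.532832421628925), np.float64(37.53770400647227)]
[np.float64(4.957191774887587), np.float64(4.619481472216748), np.float64(5.6693728601446765)] [np.float64(36.36710238565919), np.float64(37.02314781276718), np.float64(36.886636219400245)]
```

The table has turned about 44.6° and the finger leads it by about 3.4°, so 15.4° remain. I'll turn about 14.5° and measure again.

Request:
apply_moves(targets=[{"linear": [1.2,-5.9,0],"angular": [0,0,0]},{"linear": [2.9,-11.7,0],"angular": [0,0,0]},{"linear": [5.0,-17.4,0],"angular": [0,0,0]},{"linear": [6.5,-20.9,0],"angular": [0,0,0]},{"linear": [6.5,-20.9,0],"angular": [0,0,0]}])

```text
t: 5.5
ee_pos: [388.4, 180.5, 55.0]
ee_rot: [-3.142, -0.001, 0.296]
force: [0.4, -0.6, 11.3]
width: 0.4
gripper_force: 5.3
```

```bash
python3 - <<'E'
from h import *
w=snap('wrist','w4');print(manip.sense()['ee_pos'],manip.sense()['force'])
cv2.imwrite('pics/w4c.png',cv2.resize(w['image'][20:280,160:460,::-1],(692,600),interpolation=2))
E
```

```text
[388.33014085 180.5408241   55.04459346] [-0.09474657  0.02883885 10.14601542]
```

View pics/w4c.png

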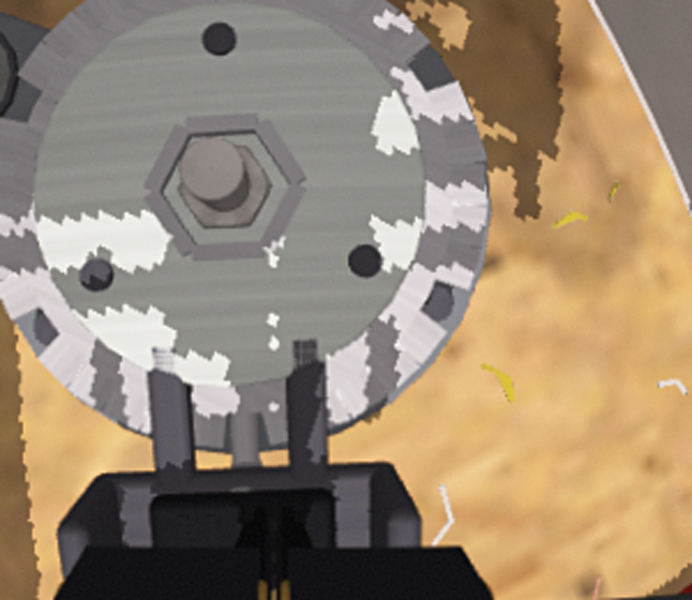

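The disc holes are now at (219,38), (96,273) and (365,260) in the crop, and the finger is still ahead of the button centre.

```bash
python3 - <<'E'
from h import *
L=lambda n:np.load(f'pics/{n}.npy',allow_pickle=True).item()
P=[watz(L('w4'),160+a/2.307,20+b/2.307,46)[:2] for a,b in[(219,38),(96,273),(365,260)]]
c=np.mean(P,0);print(c,[np.degrees(np.arctan2(*(p-c)[::-1]))%120-80.5+120 for p in P])
E
```

```text
[468.66160723 216.53717564] [np.float64(58.889535086424694), np.float64(58.67694820450183), np.float64(58.77678135163521)]
```

The turn is 58.8°. I'll nudge it 1° further and release straight up.

Request:
apply_moves(targets=[{"linear": [0.7,-1.6,0],"angular": [0,0,0]},{"linear": [0.7,-1.6,0],"angular": [0,0,0]},{"linear": [0.7,-1.6,3],"angular": [0,0,0]},{"linear": [0.7,-1.6,7],"angular": [0,0,0]},{"linear": [0.7,-1.6,9],"angular": [0,0,0]}])

```text
t: 6.18
ee_pos: [389.1, 179.0, 63.9]
ee_rot: [-3.142, -0.001, 0.296]
force: [1.9, 0.8, 3.7]
width: 0.4
gripper_force: 1.7
```

The 3.7 N at z 63.9 shows the plunger followed the finger up into the hole. Next I lift and go to the clamp.

Request:
apply_moves(targets=[{"linear": [0,0,30],"angular": [0,0,0]},{"linear": [0,0,75],"angular": [0,0,0]},{"linear": [30,40,75],"angular": [0,0,0]},{"linear": [62,84,75],"angular": [0,0,0]},{"linear": [94,127,70],"angular": [0,0,0]}])

```text
t: 6.8
ee_pos: [483.4, 307.2, 133.7]
ee_rot: [3.142, 0.0, 0.296]
force: [0.4, -0.2, 0.2]
width: 0.4
gripper_force: 0.0
```

Request:
apply_moves(targets=[{"linear": [0,0,-30],"angular": [0,0,0]},{"linear": [0,0,-50],"angular": [0,0,0]},{"linear": [0,0,-50],"angular": [0,0,0]}])

```text
t: 7.18
ee_pos: [481.8, 305.4, 82.1]
ee_rot: [3.141, 0.004, 0.296]
force: [0.3, -1.1, 0.4]
width: 0.8
gripper_force: 0.0
```

```bash
python3 - <<'E'
from h import *
a=snap('scene','s5');w=snap('wrist','w5');print(manip.sense()['ee_pos'])
s=cv2.resize(a['image'][200:320,140:300],(560,420),interpolation=2)
cv2.imwrite('pics/p5.png',cv2.resize(np.hstack([s,w['image']])[:,:,::-1],(800,300)))
E
```

```text
[482.85374646 305.79384492  83.95598167]
```

View pics/p5.png

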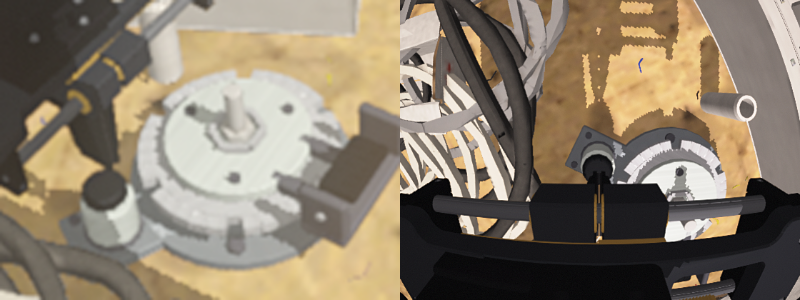

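The scene view shows the fingers directly above the clamp button, the plunger button up and the bolt standing. I'll press.

Request:
apply_moves(targets=[{"linear": [0,0,-22],"angular": [0,0,0]},{"linear": [0,0,-28],"angular": [0,0,0]},{"linear": [0,0,-32],"angular": [0,0,0]},{"linear": [0,0,-35],"angular": [0,0,0]},{"linear": [0,0,-36],"angular": [0,0,0]}])

```text
t: 7.9
ee_pos: [483.0, 305.8, 48.2]
ee_rot: [3.142, -0.001, 0.296]
force: [-3.4, -3.1, 15.9]
width: 0.7
gripper_force: 7.7
```

Request:
apply_moves(targets=[{"linear": [0,0,0],"angular": [0,0,0]},{"linear": [0,0,10],"angular": [0,0,0]},{"linear": [0,0,60],"angular": [0,0,0]},{"linear": [0,0,100],"angular": [0,0,0]},{"linear": [-40,20,120],"angular": [0,0,0]}])

```text
t: 8.52
ee_pos: [444.8, 325.9, 170.4]
ee_rot: [-3.141, -0.005, 0.293]
force: [-0.2, 0.5, -0.3]
width: 0.3
gripper_force: 0.0
```

Request:
apply_moves(targets=[{"linear": [-30,0,20],"angular": [0,0,0]},{"linear": [-30,0,20],"angular": [0,0,0]},{"linear": [-30,0,20],"angular": [0,0,0]}])

```text
t: 8.9
ee_pos: [413.5, 326.0, 187.9]
ee_rot: [-3.141, -0.001, 0.296]
force: [-0.4, -0.1, -0.7]
width: 0.6
gripper_force: 0.0
```

```bash
python3 - <<'E'
from h import *
a=snap('scene','s6');w=snap('wrist','w6');print(manip.sense()['ee_pos'],manip.sense()['force'])
s=cv2.resize(a['image'][200:320,140:300],(560,420),interpolation=2)
cv2.imwrite('pics/p6.png',cv2.resize(np.hstack([s,w['image']])[:,:,::-1],(800,300)))
E
```

```text
[413.63481863 325.68444715 187.17529163] [-0.25384138 -0.13389904 -0.41764768]
```

View pics/p6.png

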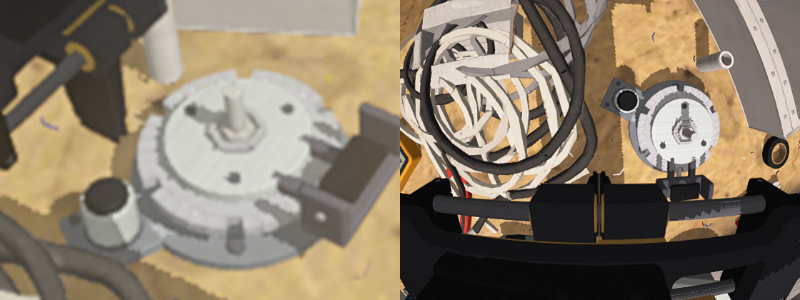

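The clamp button now sits low in its housing at (110,195), the plunger button is up at (345,170), the bolt and sleeve are standing, and the gripper is clear.

```bash
python3 -c "
from plant import manip
print(manip.finish_job())"
```

```text
the job is handed in; nothing more can be done
None
```

I turned the table one hole counter-clockwise, let the plunger spring up into it, pressed the clamp button down to its stop and moved clear with the bolt still standing; the job is handed in, but no verdict came back.

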